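# Check the terminal, then offer up the case cover

### The job

Before the battery case is closed, take the thermometer from its forked rest and hold it steady for about two seconds with its nose pointing straight down at the terminal stud inside the open case, about 50 mm above the stud, then lay it back level in its rest. Then lift the large cover by its handle and hold it level about 20 mm above the case flange, not touching it, with its three screw holes straight over the three threaded holes, so that a colleague can start the screws: finish while still holding it there, do not set it down. Leave the packs, lug, insulator and small plate where they are.

Things in the scene. Friction and masses are not known exactly. Their poses are not given: they have to be found in the camera images.
- therm_grip (a point): centre of the straight grey handle of the infrared thermometer (150 g, loose, balanced about here). Handle 120 long (its x axis) x 24 wide (y) x 22 mm high, black butt 28 wide at the rear end (x -80 to -60), black round head 28 mm diameter at the front end (x +58 to +86) reaching from 15 mm above to 41 mm below this point. z is up as it lies in the rest; it starts in the rest
- therm_nose (a point): the thermometer's nose, lower end of its head: 72 mm ahead (x) of and 41 mm below therm_grip. It looks along its own -z axis, so straight down while the handle is level
- therm: the thermometer as a whole; origin at the centre of the handle's underside, 11 mm below therm_grip, same axes
- rest_seat (a point): where therm_grip is when the thermometer lies home in the rest: 66 mm above the underside of the rest. x is the rest's long axis: the thermometer's head points to its +x, overhanging the end
- rest: fixed dark steel forked rest: base 130 x 56 x 8 mm, two saddles 12 mm long centred at x = -42 and +42 mm, their seats 55 mm above its underside, with flared prongs about 13 mm high at each side, 33 mm apart at the seat and 42 mm at the top. Between the saddles (72 mm) there is free room for fingers beside the handle. Origin at the centre of its underside
- case: fixed grey battery case bolted down, foot 170 x 124 mm, flange on top 150 (x) x 104 (y) x 8 mm, flange top 70 mm above the origin, which is at the centre of the underside; z up. The flange has a window 78 x 60 mm (centre x = 4 mm) and three threaded holes: two near the +x end, one in the middle of the -x end
- stud (a point): top of the brass terminal stud (20 mm washer, 10 mm pin) seen through the case window, 20 mm towards +x of the case's centre and 12 mm below the flange top
- thread0 (a point): 8 mm threaded hole in the flange top, at x = +62, y = +38 mm from the case's centre; axes as the case
- thread1 (a point): 8 mm threaded hole, at x = +62, y = -38 mm
- thread2 (a point): 8 mm threaded hole, at x = -62, y = 0 mm
- cover_handle (a point): centre of the handle bar of the large aluminium cover plate (300 g give or take, loose, lying flat on the surface plate, balanced about here): bar 74 long (the cover's x axis) x 14 wide (y) x 14 mm high, standing on two posts (12 x 14 mm, centred at x = -31 and +31); 33 mm above the cover's underside. The plate is 150 (x) x 104 (y) x 5 mm, so the bar's underside is 21 mm above the plate's top
- cover_under (a point): centre of the cover's underside, 33 mm below cover_handle, same axes
- cover: the large cover as a whole; same origin and axes as cover_under
- hole0 (a point): 14 mm through hole of the cover (point at its underside), x = +62, y = +38 mm; goes over thread0
- hole1 (a point): 14 mm through hole of the cover, x = +62, y = -38 mm; goes over thread1
- hole2 (a point): 14 mm through hole of the cover, x = -62, y = 0; goes over thread2
- plate: fixed cast-iron surface plate 600 x 1160 x 30 mm on the table; origin at the centre of its underside on the table top, all the work stands on its top 30 mm above. Towards its left (+y) far corner stands a fixed canister with a funnel, 112 mm diameter, 232 mm high, clear of the work
- pack_a: loose pack of three upright cells, 99 x 33 x 56 mm high, bystander; origin at its underside centre
- pack_b: second pack of the same kind, bystander
- lug: loose brass terminal lug, about 65 x 26 x 26 mm, bystander; origin underneath
- insulator: loose ceramic insulator, 48 mm diameter, 55 mm high, bystander; origin at its underside centre
- small_plate: loose small aluminium plate 85 x 60 x 4 mm with two holes, not the cover, bystander; origin at its underside centre
Mind the look-alikes: they are no part of the job. What is shaped like the therm but turquoise is not meant.

How it is judged:
On the way, in this order (a step that is already met when the one before it is completed fails the run):
1. the thermometer is held steady, nose straight down, over the terminal stud (horizontal distance between therm_nose and stud below 0.012 m and z of therm_nose in the frame of stud between 0.02 and 0.08 m and angle between therm_nose's own z axis and vertical below 0.17 rad and contact force between the fingers and therm above 0.5 N and linear speed of therm below 0.03 m/s), for 1 s.
2. the thermometer lies home in its rest, let go (distance between therm_grip and rest_seat below 0.018 m and angle between therm_grip's own z axis and vertical below 0.15 rad and contact force between therm and rest above 0.3 N and contact force between the fingers and therm below 0.1 N and linear speed of therm below 0.03 m/s), for 0.2 s.
At the end, for the whole second after the job is handed in: The gripper holds the large cover still and level (within 0.09 rad), its underside 8 to 35 mm above the flange and not touching the case, each of the three holes within 5 mm (horizontally) of its threaded hole; the thermometer lies level and still in its rest, let go, within 18 mm of its seat (all of step 2 and horizontal distance between hole0 and thread0 below 0.005 m and horizontal distance between hole1 and thread1 below 0.005 m and horizontal distance between hole2 and thread2 below 0.005 m and z of cover_under in the frame of case between 0.078 and 0.105 m and angle between cover_under's own z axis and vertical below 0.09 rad and contact force between the fingers and cover above 1 N and contact force between cover and case below 0.1 N and linear speed of cover below 0.02 m/s); the arm keeps its last pose, push and grip.
It fails at once if the pack (pack_a) is moved more than 30 mm (distance of pack_a from where it was at the start of the episode above 0.03 m).
It fails at once if the pack (pack_b) is moved more than 30 mm (distance of pack_b from where it was at the start of the episode above 0.03 m).
It fails at once if the lug (lug) is moved more than 30 mm (distance of lug from where it was at the start of the episode above 0.03 m).
It fails at once if the insulator (insulator) is moved more than 30 mm (distance of insulator from where it was at the start of the episode above 0.03 m).
It fails at once if the small plate (small_plate) is moved more than 30 mm (distance of small_plate from where it was at the start of the episode above 0.03 m).
It also fails if it takes over 69 s, if anything falls off the work surface, if the arm or the gripper's body presses on something with over 40 N, if the wrist force passes 120 N, or if a joint passes its speed limit or range.

### The arm

A 7-joint arm with a two-finger parallel gripper is mounted at the origin on the work surface. World frame = base frame: x ahead of the robot, y to its left, z up, the work surface at z = 0. Lengths are in m, angles in rad, forces in N, time in s.
With the tool pointing down it reaches from about 0.4 to 0.85 m from the base axis. Payload 4.5 kg.
Tool frame: the origin (TCP) lies where the fingers leave the gripper's body, on its centre line; the fingertips stand 64 mm ahead of it and the grasp point (between the pads) lies 45 mm ahead of it; z points along the fingers, y is the direction in which the jaws open and shut (so a half turn about z gives the same grasp; the last joint's range is limited). The gripper opens to 88 mm and grips with 3 to 60 N. Pads are 18 mm wide; open, the fingers measure 123 mm over their backs; the gripper's body (75 mm by 187 mm) begins 45 mm behind the grasp point.
Start: joints at [1.14, 0.689, -0.195, 1.565, 0.157, 0.902, -0.215], TCP at [0.28, -0.559, 0.303] pointing down, gripper open.
Joint ranges: [-3.01, 3.01], [-0.46, 2.08], [-1.47, 1.51], [0.13, 2.56], [-1, 4.14], [0.04, 2.09], [-2.66, 2.66]. Speed limits (rad/s): [2.57, 2.57, 3.14, 3.14, 3.14, 3.14, 3.14].

### API

Orientations are given as a unit quaternion [x, y, z, w].
In Python, from plant import monitor, snapshot, workorder, finder gives the robot as it stands.
- The arm moves only by the tool carry_out, never from a script. Its argument "motion" is one flat list of numbers, 6 for each row, row after row: the shift along the tool's x, y, z in cm, then the turn, a rotation vector about the tool's x, y, z in rad. In form: [x, y, z, rx, ry, rz, x, y, z, rx, ry, rz, ...]. A call has 1 to 8 rows; each row shifts and turns the commanded pose from where the row before left it, along the tool's axes as they then stand; what a row does not reach is not made up. A row lasts 1/8 s, in which the tool goes at most 62.5 mm and 10.7 degrees, less where a joint would pass 70% of its speed; a pose out of reach is approached as far as the arm can. A call with a gripper value outside its range is refused whole. "hand" is the finger opening in cm, from 0 to 8.81, set as the call begins (left out, the last holds). The fingers move at their own pace and stop on an object; "grip_force" is the grip in N (left out, the last holds). Time passes only in rows, so rows that do not move let the fingers close. It gives the time, the measured TCP pose, the force and the opening at its end, in the units of the state.
- monitor.get_state(): the state, without advancing time (a new reading comes with each control period).
- snapshot(name): name is "scene" or "top" or "wrist"; returns a dict with "frame" (384x512x3 uint8, red, green, blue), "range_z" (384x512 float32, m along the optical axis (not along the pixel's ray), 0 where there is no reading), "fx", "fy", "cx", "cy" (pixels), "rvec" (rotation vector, rad) and "tvec" (3), from world to camera coordinates, as OpenCV has them; the wrist camera has in their place "hand_eye" (4x4, takes a point from camera to tool coordinates, whose origin is the TCP and whose axes are the flange's). Camera axes: x right, y down, z forward; pixel columns grow to the right and rows downward; lengths in m; the calibration is good to about 2 mm. A picture is of the moment at which its call begins: read the wrist's pose just before it.
- workorder.finish_job(): hands the job in, once; it reports no verdict.
Trained networks look in a picture, given as the dict that the camera call returned (one of the last four; its "shot" number tells which), for a name from the list of things; names that differ only in an ending like _2 or _b are one class to them, and where a whole thing is asked for, a point or a joint stands for the part that bears it (a point fixed in the world has none). Each returns a list of dicts, best first, with "p" (0 to 1); they miss things now and then, are a little off and sometimes report something else, mostly with a low value. They report only what shows in the picture. A call takes as long as a camera call. They do not tell look-alikes from the thing itself.
- finder.masks_of(picture, thing): "pixels" (384x512 bool, what is visible of it) and "extent" ([left, top, right, bottom] in pixels, round what is visible of it).
The state is a dict: "clock": time; "q": joint angles; "qd": joint speeds; "joint_torque": joint torques, N m; "tool_pos": TCP position; "eef_rot": TCP orientation; "contact_force": force on the tool from outside, world axes, zero at the start; "moment": the same for the moment, N m; "opening": opening from 0.0 (shut) to 1.0 (fully open).
Only numpy, scipy, OpenCV 4.12 (cv2) and the standard library are available. Lean on these libraries where they do the work, as an engineer would, in place of code of your own. Each camera call takes 0.05 s, during which the arm holds its last target. There are 200 camera calls.

## Working session

There is one attempt and no reset: what is moved stays moved. The work goes in short steps, Python scripts to look and compute and a tool call to move; the robot and the scene stay as the last step left them, time stands still between calls to the robot, and variables do not carry over. Pictures are saved under pics/ and viewed, about 8 in all and at most 12, crops included, and the job is handed in when it is done.

Besides the shell and the picture viewer there is one more tool, called after "Request:" as name(argument=value, ...) on one line, values as JSON. carry_out: Moves the arm, as the interface text tells. Its arguments: {"type":"object","properties":{"motion":{"type":"array"},"hand":{"type":"number"},"grip_force":{"type":"number"}},"required":["motion"]}

```bash
ls; mkdir -p pics; cat > h.py <<'E'
import numpy as np, cv2
from scipy.spatial.transform import Rotation as R
from plant import monitor, snapshot, workorder, finder
def cloud(p, st=None):
    z=p["range_z"]; v,u=np.mgrid[0:384,0:512]
    c=np.stack([(u-p["cx"])/p["fx"]*z,(v-p["cy"])/p["fy"]*z,z],-1)
    if "rvec" in p:
        M=cv2.Rodrigues(np.array(p["rvec"],float))[0]
        return (c-np.array(p["tvec"]).ravel())@M
    H=np.array(p["hand_eye"]); t=c@H[:3,:3].T+H[:3,3]
    return R.from_quat(st["eef_rot"]).apply(t.reshape(-1,3)).reshape(t.shape)+st["tool_pos"]
def save(p,n,scale=1.5): cv2.imwrite("pics/"+n,cv2.resize(p["frame"][:,:,::-1],None,fx=scale,fy=scale))
E
python3 - <<'E'
from h import *
for n in ["top","scene"]:
    p=snapshot(n); save(p,n+"0.png"); P=cloud(p)
    np.savez(n+"0.npz",P=P,f=p["frame"])
    for th in ["therm","rest","case","stud","cover","pack_a","lug","insulator","small_plate"]:
        try:
            for m in finder.masks_of(p,th)[:3]:
                k=m["pixels"]&(p["range_z"]>0); q=P[k]
                print(n,th,round(m["p"],2),np.array(m["extent"]).round(),np.median(q,0).round(3),np.percentile(q,98,axis=0).round(3),np.percentile(q,2,axis=0).round(3))
        except Exception as e: print(th,e)
print(monitor.get_state())
E
```

```text
pics
top therm 0.93 [367. 251. 410. 318.] [ 0.177 -0.323  0.024] [ 0.254 -0.28   0.03 ] [ 0.101 -0.366  0.   ]
top therm 0.58 [369. 121. 382. 184.] [ 0.515 -0.315  0.106] [ 0.59  -0.297  0.112] [ 0.435 -0.334  0.071]
top therm 0.56 [ 36.  28. 479. 272.] [ 0.579 -0.016  0.029] [0.885 0.554 0.034] [ 0.306 -0.558  0.024]
top rest 0.38 [224. 119. 276. 189.] [0.54  0.006 0.095] [0.622 0.068 0.103] [ 0.466 -0.057  0.03 ]
top case 0.75 [226. 118. 274. 187.] [0.54  0.005 0.096] [0.62  0.066 0.103] [ 0.467 -0.055  0.032]
top stud 0.66 [227. 124. 276. 189.] [0.54  0.004 0.096] [0.62  0.066 0.103] [ 0.466 -0.055  0.032]
top cover 0.67 [117. 158. 161. 216.] [0.489 0.305 0.034] [0.564 0.36  0.07 ] [0.419 0.257 0.029]
top cover 0.55 [228. 120. 271. 190.] [0.541 0.005 0.096] [0.623 0.066 0.103] [ 0.466 -0.054  0.031]
top pack_a 0.75 [208.  62. 225. 102.] [0.752 0.085 0.084] [0.803 0.103 0.09 ] [0.711 0.068 0.044]
top pack_a 0.69 [372. 124. 381. 185.] [ 0.504 -0.315  0.106] [ 0.588 -0.297  0.112] [ 0.434 -0.336  0.032]
top pack_a 0.6 [279. 202. 293. 242.] [ 0.364 -0.071  0.085] [ 0.409 -0.057  0.09 
[... 2010 characters left out ...]
'q': array([ 1.13981209,  0.68908349, -0.19457336,  1.56528892,  0.15728062,
        0.90251485, -0.21512236]), 'qd': array([-8.62325470e-04,  3.02633731e-04, -1.06839553e-03,  1.46855927e-03,
        1.28603145e-03, -1.83041975e-03, -7.53037141e-06]), 'joint_torque': array([ 4.12061399e-04, -5.27498353e+01, -1.26753855e+00, -1.53746867e+01,
       -5.20636188e-02, -7.60959047e-04,  4.06418962e-05]), 'tool_pos': array([ 0.28016547, -0.55871002,  0.30275531]), 'eef_rot': array([9.73122166e-01, 2.30289487e-01, 1.32074604e-05, 4.04174139e-05]), 'contact_force': array([ 0.01599807, -0.08455668,  0.07852594]), 'moment': array([ 0.00814203, -0.03415936,  0.00865106]), 'opening': 1.003816865923544}
```

```bash
python3 - <<'E'
from h import *
a=np.load("top0.npz"); f=a["f"]
cv2.imwrite("pics/t1.png",cv2.resize(f[50:330,90:430,::-1],None,fx=2.3,fy=2.1,interpolation=cv2.INTER_CUBIC))
P=a["P"]
def rect(n,lo,hi,box):
    k=(P[...,2]>lo)&(P[...,2]<hi)&(P[...,0]>box[0])&(P[...,0]<box[1])&(P[...,1]>box[2])&(P[...,1]<box[3])
    q=P[k]; print(n,len(q),cv2.minAreaRect(q[:,:2].astype(np.float32)),q.mean(0).round(4))
rect("therm hi",.09,.13,(.40,.64,-.38,-.25))
rect("flange",.09,.11,(.42,.66,-.12,.12))
rect("cover all",.032,.042,(.38,.6,.22,.4))
rect("bar",.055,.08,(.38,.6,.22,.4))
E
```

```text
therm hi 736 ((0.5139691829681396, -0.3189668655395508), (0.04894360899925232, 0.16511794924736023), 83.18907928466797) [ 0.5106 -0.3167  0.1047]
flange 1606 ((0.5484578013420105, 0.005157828330993652), (0.10391563922166824, 0.15169228613376617), 83.85610961914062) [0.5449 0.0055 0.0988]
cover all 1887 ((0.4897562861442566, 0.3109431862831116), (0.17937149107456207, 0.21967393159866333), 89.5657730102539) [0.4883 0.3087 0.0344]
bar 186 ((0.491536021232605, 0.30825942754745483), (0.015760675072669983, 0.07409967482089996), 85.91288757324219) [0.4911 0.3071 0.0676]
```

View pics/t1.png

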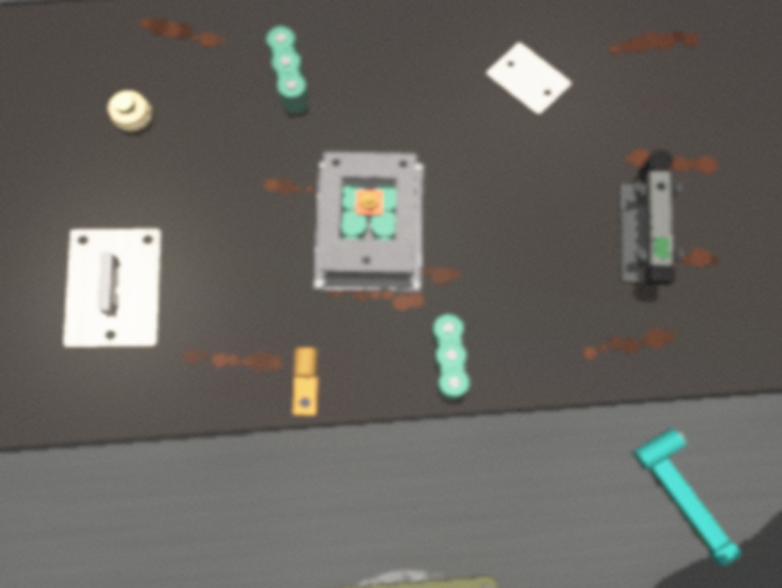

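View pics/scene0.png

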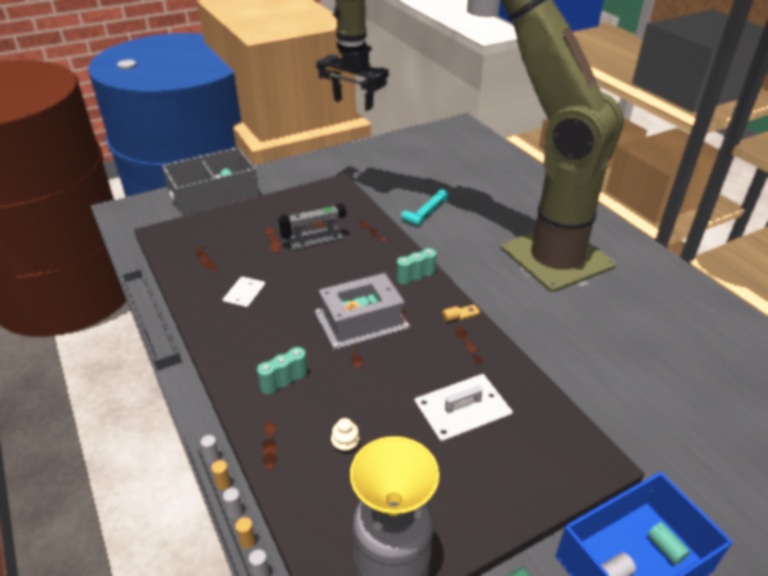

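The top view shows the case at crop (370,215), the cover at (110,285) and the real grey thermometer in its rest at (660,215), head away from the robot. The turquoise look-alike is at (690,495), off the plate. In both the cover and the case the two-hole end is on the far side.

I'll move above the thermometer first.

Request:
carry_out(motion=[5.3,-1.87,0,0,0,0,5.3,-1.87,0,0,0,0,5.3,-1.87,0,0,0,0,5.3,-1.87,0,0,0,0,5.3,-1.87,0,0,0,0,5.3,-1.87,0,0,0,0,0,0,0,0,0,0.18,0,0,0,0,0,0.18], hand=8.5)

```text
clock: 2.0
tool_pos: [0.5148, -0.3149, 0.3027]
eef_rot: [0.999, 0.05, 0.0, -0.0]
contact_force: [-0.1, 0.5, -0.8]
opening: 0.964
```

Request:
carry_out(motion=[0,0,0,0,0,0.1,0,0,0,0,0,0.1,0,0,0,0,0,0,0,0,0,0,0,0])

```text
clock: 2.5
tool_pos: [0.5142, -0.3158, 0.3028]
eef_rot: [0.999, -0.047, 0.0, -0.0]
contact_force: [-0.2, -0.6, 0.6]
opening: 0.965
```

```bash
cat >> h.py <<'E'
def fit(P,k,n=""):
    q=P[k]; r=cv2.minAreaRect(q[:,:2].astype(np.float32)); b=cv2.boxPoints(r)
    e=max((b[1]-b[0],b[2]-b[1]),key=np.linalg.norm); yaw=(np.degrees(np.arctan2(e[1],e[0]))+90)%180-90
    print(n,len(q),"c",np.round(r[0],4),"size",np.round(r[1],4),"yaw",round(float(yaw),2),"med",np.median(q,0).round(4)); return np.array(r[0]),yaw
def sel(P,lo,hi,x0,x1,y0,y1): return (P[...,2]>lo)&(P[...,2]<hi)&(P[...,0]>x0)&(P[...,0]<x1)&(P[...,1]>y0)&(P[...,1]<y1)
E
python3 - <<'E'
from h import *
st=monitor.get_state(); p=snapshot("wrist"); P=cloud(p,st); save(p,"w1.png")
print(st["tool_pos"],R.from_quat(st["eef_rot"]).as_matrix().round(3),np.array(p["hand_eye"]).round(3))
np.savez("w1.npz",P=P,f=p["frame"])
fit(P,sel(P,.10,.125,.38,.66,-.40,-.24),"top>.10")
for m in finder.masks_of(p,"therm")[:1]: print(m["p"],m["extent"]); fit(P,m["pixels"]&(P[...,2]>.095),"mask")
q=P[sel(P,.10,.125,.38,.66,-.40,-.24)]
for x in np.arange(.40,.63,.01):
    s=q[abs(q[:,0]-x)<.005]
    if len(s): print(round(x,3),len(s),s[:,1].min().round(4),s[:,1].max().round(4),np.median(s[:,2]).round(4))
E
```

```text
[ 0.51420002 -0.31580436  0.30275847] [[ 0.996 -0.093  0.   ]
 [-0.093 -0.996  0.   ]
 [ 0.    -0.    -1.   ]] [[ 0.    -0.96  -0.281  0.072]
 [ 1.     0.     0.    -0.   ]
 [-0.    -0.281  0.96  -0.082]
 [ 0.     0.     0.     1.   ]]
top>.10 5297 c [ 0.5167 -0.3161] size [0.0439 0.165 ] yaw -3.37 med [ 0.5238 -0.3205  0.1073]
0.78 [250.7, 350.4, 289.5, 376.2]
mask 11 c [ 0.5587 -0.3199] size [0.0012 0.055 ] yaw -6.42 med [ 0.5321 -0.3173  0.3287]
0.43 11 -0.323 -0.3119 0.1088
0.44 276 -0.3248 -0.2966 0.1097
0.45 367 -0.3255 -0.2972 0.1093
0.46 247 -0.3246 -0.3 0.1068
0.47 286 -0.3353 -0.2916 0.1072
0.48 285 -0.3271 -0.303 0.1072
0.49 294 -0.3289 -0.3041 0.1069
0.5 295 -0.3296 -0.306 0.1067
0.51 308 -0.3313 -0.3069 0.1066
0.52 320 -0.332 -0.308 0.1067
0.53 328 -0.3338 -0.3089 0.1066
0.54 330 -0.3345 -0.3108 0.1066
0.55 347 -0.3361 -0.3023 0.1068
0.56 365 -0.3377 -0.3128 0.1067
0.57 341 -0.3381 -0.3138 0.1067
0.58 409 -0.3421 -0.3148 0.1108
0.59 411 -0.3415 -0.3152 0.1107
0.6 77 -0.3368 -0.3193 0.1103
```

View pics/w1.png

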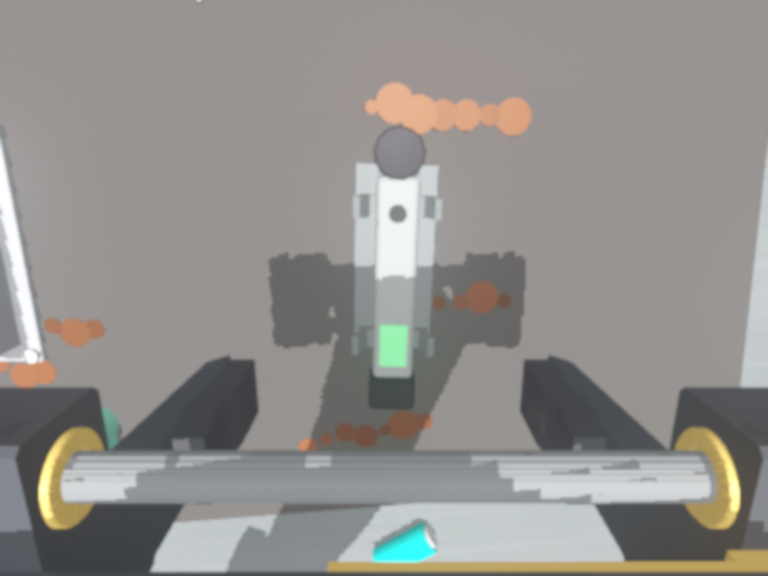

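The wrist view confirms it's the grey thermometer: head at (399,152), handle centred near x=397. Measured grip is (0.515, -0.3195) with yaw about -6.8°, and the top sits at 0.1067 against an expected 0.107. Next I descend and grip.

Request:
carry_out(motion=[0.13,0.36,2,0,0,0.024,0,0,4,0,0,0,0,0,4,0,0,0,0,0,3.2,0,0,0,0,0,2,0,0,0,0,0,1,0,0,0,0,0,0,0,0,0,0,0,0,0,0,0])

```text
clock: 3.6
tool_pos: [0.5156, -0.32, 0.1417]
eef_rot: [0.998, -0.06, 0.001, 0.0]
contact_force: [0.1, 0.1, 0.4]
opening: 0.967
```

Request:
carry_out(motion=[0,0,0,0,0,0,0,0,0,0,0,0,0,0,0,0,0,0,0,0,0,0,0,0,0,0,0,0,0,0,0,0,0,0,0,0,0,0,0,0,0,0,0,0,0,0,0,0], hand=0.5, grip_force=25)

```text
clock: 4.6
tool_pos: [0.5151, -0.3195, 0.1407]
eef_rot: [0.998, -0.06, -0.0, 0.0]
contact_force: [1.0, -0.3, -0.1]
opening: 0.266
```

Gripped, with the opening at 23.4 mm. I'll lift and carry it across.

Request:
carry_out(motion=[0,0,-1.5,0,0,0,0,0,-3,0,0,0,0,0,-3,0,0,0,0,0,-3,0,0,0,0,0,-1.5,0,0,0,0,0,0,0,0,0])

```text
clock: 5.35
tool_pos: [0.5154, -0.3198, 0.2618]
eef_rot: [0.998, -0.06, 0.001, 0.0]
contact_force: [-0.1, -0.6, -2.3]
opening: 0.268
```

Request:
carry_out(motion=[-0.6,-3,0,0,0,0,-0.8,-4.6,0,0,0,0,-0.8,-4.6,0,0,0,0,-0.8,-4.6,0,0,0,0,-0.8,-4.6,0,0,0,0,-0.8,-4.6,0,0,0,0,-0.8,-4.6,0,0,0,0,-0.4,-2,0,0,0,0])

```text
clock: 6.35
tool_pos: [0.4953, 0.0144, 0.2595]
eef_rot: [0.998, -0.057, -0.001, -0.0]
contact_force: [1.1, 0.4, -1.2]
opening: 0.275
```

Request:
carry_out(motion=[0,0,0,0,0,0,0,0,0,0,0,0])

```text
clock: 6.6
tool_pos: [0.496, 0.0095, 0.2602]
eef_rot: [0.998, -0.06, -0.0, 0.001]
contact_force: [0.0, -1.0, -2.1]
opening: 0.267
```

```bash
python3 - <<'E'
from h import *
st=monitor.get_state(); p=snapshot("wrist"); P=cloud(p,st); save(p,"w2.png")
np.savez("w2.npz",P=P,f=p["frame"])
print(st["tool_pos"],st["eef_rot"],st["contact_force"],st["opening"])
fit(P,sel(P,.095,.108,.42,.66,-.1,.1),"flange")
fit(P,sel(P,.195,.24,.38,.66,-.08,.08),"therm")
b=sel(P,.195,.24,.55,.66,-.08,.08); fit(P,b,"head")
s=sel(P,.082,.092,.53,.61,-.03,.04); fit(P,s,"stud?")
t=snapshot("top"); T=cloud(t); save(t,"t2.png"); np.savez("t2.npz",P=T,f=t["frame"])
fit(T,sel(T,.205,.24,.38,.66,-.08,.08),"therm top")
E
```

```text
[0.49602443 0.00953769 0.26020888] [ 9.98176068e-01 -6.03640993e-02 -4.91429150e-04  6.86391078e-04] [ 0.04651302 -0.99396036 -2.06554085] 0.26715096507362296
flange 18621 c [0.5498 0.0042] size [0.1044 0.1509] yaw -5.97 med [ 0.5796 -0.0012  0.0997]
therm 21330 c [0.5152 0.0051] size [0.0539 0.1251] yaw -19.87 med [0.5251 0.0051 0.2267]
head 6264 c [0.5649 0.0009] size [0.0276 0.0297] yaw -0.06 med [0.5651 0.0012 0.2301]
stud? 18 c [0.5685 0.0072] size [0.0582 0.0622] yaw -85.94 med [0.5782 0.0319 0.0915]
therm top 0 c [0. 0.] size [0. 0.] yaw 0.0 med [nan nan nan]
  return _methods._mean(a, axis=axis, dtype=dtype,
  ret = um.true_divide(
```

View pics/w2.png

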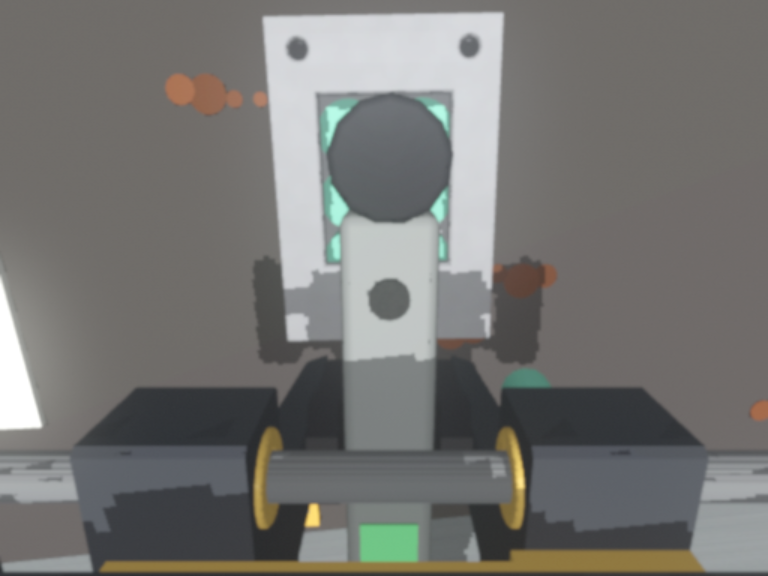

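The head at (390,157) is already over the case window. Flange centre is (0.5498, 0.0042) with yaw -6.0° and z 0.0997, which puts the stud at (0.570, 0.002). The nose needs to come down 36 mm and shift 3 mm, then hold.

Request:
carry_out(motion=[0.3,-0.15,1,0,0,0,0,0,1.4,0,0,0,0,0,0.8,0,0,0,0,0,0.4,0,0,0,0,0,0,0,0,0,0,0,0,0,0,0,0,0,0,0,0,0,0,0,0,0,0,0])

```text
clock: 7.7
tool_pos: [0.4995, 0.0122, 0.225]
eef_rot: [0.998, -0.059, 0.0, 0.0]
contact_force: [0.3, 0.0, -1.6]
opening: 0.267
```

```bash
python3 - <<'E'
from h import *
st=monitor.get_state(); p=snapshot("wrist"); P=cloud(p,st)
print(st["tool_pos"],st["eef_rot"],st["opening"])
b=sel(P,.16,.21,.55,.66,-.08,.08); fit(P,b,"head")
h=sel(P,.16,.21,.48,.66,-.03,.03)
q=P[h]; A=np.c_[q[:,:2],np.ones(len(q))]
for x in np.arange(.50,.6,.01):
    s=q[abs(q[:,0]-x)<.005]; print(round(x,2),len(s),np.median(s[:,2]).round(4) if len(s) else '')
E
```

```text
[0.49954066 0.01218499 0.22495113] [ 9.98228430e-01 -5.94972783e-02  2.72955905e-04  4.64240052e-06] 0.2668637196255529
head 6947 c [0.5664 0.0037] size [0.0275 0.0336] yaw -1.7 med [0.5674 0.0042 0.1949]
0.5 1454 0.1909
0.51 4497 0.1911
0.52 1530 0.191
0.53 1587 0.1911
0.54 1787 0.1913
0.55 1892 0.191
0.56 1895 0.1949
0.57 2623 0.1951
0.58 1466 0.1949
0.59 0
```

Request:
carry_out(motion=[0,0,0,0,0,0,0,0,0,0,0,0,0,0,0,0,0,0,0,0,0,0,0,0,0,0,0,0,0,0,0,0,0,0,0,0,0,0,0,0,0,0,0,0,0,0,0,0])

```text
clock: 8.75
tool_pos: [0.4994, 0.0122, 0.2247]
eef_rot: [0.998, -0.06, 0.0, 0.0]
contact_force: [0.6, 0.0, -1.8]
opening: 0.267
```

Request:
carry_out(motion=[0,0,0,0,0,0,0,0,0,0,0,0,0,0,0,0,0,0,0,0,0,0,0,0,0,0,0,0,0,0,0,0,0,0,0,0,0,0,0,0,0,0,0,0,0,0,0,0])

```text
clock: 9.75
tool_pos: [0.4994, 0.0121, 0.2247]
eef_rot: [0.998, -0.06, 0.0, 0.0]
contact_force: [0.1, 0.4, -1.8]
opening: 0.265
```

Held level, with the nose about 3 mm from the stud axis and 50 mm above it for over 2 s. Returning it to the rest now.

Request:
carry_out(motion=[0,0,-1.6,0,0,0,0,0,-2,0,0,0,0.5,3,0,0,0,0,0.8,4.7,0,0,0,0,0.8,4.7,0,0,0,0,0.8,4.7,0,0,0,0,0.8,4.7,0,0,0,0,0.8,4.7,0,0,0,0])

```text
clock: 10.75
tool_pos: [0.5124, -0.2578, 0.2607]
eef_rot: [0.998, -0.06, -0.0, -0.0]
contact_force: [-0.4, -0.4, -1.5]
opening: 0.267
```

Request:
carry_out(motion=[0.8,4.2,0,0,0,0,0.2,2,0,0,0,0,0,0,0,0,0,0,0,0,0,0,0,0])

```text
clock: 11.25
tool_pos: [0.5156, -0.3164, 0.2605]
eef_rot: [0.998, -0.058, -0.0, -0.001]
contact_force: [0.8, 0.8, -2.2]
opening: 0.265
```

Request:
carry_out(motion=[0,0,2,0,0,0,0,0,3,0,0,0,0,0,2.5,0,0,0,0,0,1.5,0,0,0,0,0,0,0,0,0,0,0,0,0,0,0])

```text
clock: 12.0
tool_pos: [0.5159, -0.3189, 0.1717]
eef_rot: [0.998, -0.059, 0.001, 0.0]
contact_force: [0.3, -0.7, -1.5]
opening: 0.267
```

Request:
carry_out(motion=[0,0.06,1,0,0,0,0,0,1,0,0,0,0,0,0.6,0,0,0,0,0,0.4,0,0,0,0,0,0,0,0,0,0,0,0,0,0,0])

```text
clock: 12.75
tool_pos: [0.5152, -0.3197, 0.1407]
eef_rot: [0.998, -0.06, 0.0, 0.0]
contact_force: [0.3, 0.1, -2.5]
opening: 0.271
```

Request:
carry_out(motion=[0,0,0,0,0,0,0,0,0,0,0,0,0,0,0,0,0,0,0,0,0,0,0,0,0,0,0,0,0,0,0,0,0,0,0,0,0,0,0,0,0,0,0,0,0,0,0,0], hand=8.5)

```text
clock: 13.75
tool_pos: [0.5151, -0.3197, 0.1407]
eef_rot: [0.998, -0.06, 0.0, 0.0]
contact_force: [0.1, -0.5, 0.3]
opening: 0.963
```

Request:
carry_out(motion=[0,0,-1,0,0,0,0,0,-3,0,0,0,0,0,-4,0,0,0,0,0,-4,0,0,0,0,0,-4,0,0,0,0,0,0,0,0,0,0,0,0,0,0,0])

```text
clock: 14.62
tool_pos: [0.5147, -0.3194, 0.3006]
eef_rot: [0.998, -0.06, -0.0, -0.0]
contact_force: [-0.4, -0.1, -1.1]
opening: 0.966
```

```bash
python3 - <<'E'
from h import *
st=monitor.get_state(); p=snapshot("wrist"); P=cloud(p,st); save(p,"w3.png")
print(st["tool_pos"],st["opening"])
q=P[sel(P,.10,.125,.38,.66,-.40,-.24)]
for x in np.arange(.43,.62,.01):
    s=q[abs(q[:,0]-x)<.005]
    if len(s): print(round(x,3),len(s),s[:,1].min().round(4),s[:,1].max().round(4),np.median(s[:,2]).round(4))
E
```

```text
[ 0.51466401 -0.31938846  0.30062924] 0.9663375808284572
0.43 6 -0.3235 -0.3179 0.109
0.44 269 -0.3245 -0.2972 0.1097
0.45 362 -0.326 -0.2981 0.1094
0.46 254 -0.325 -0.3002 0.1067
0.47 281 -0.327 -0.2923 0.1073
0.48 283 -0.3281 -0.3036 0.1072
0.49 298 -0.3292 -0.305 0.1069
0.5 300 -0.3302 -0.3063 0.1067
0.51 316 -0.3313 -0.3072 0.1066
0.52 318 -0.3323 -0.3079 0.1067
0.53 342 -0.3343 -0.3092 0.1067
0.54 343 -0.3353 -0.3107 0.1066
0.55 347 -0.3456 -0.312 0.1069
0.56 365 -0.3375 -0.3133 0.1068
0.57 340 -0.3381 -0.3145 0.1068
0.58 411 -0.3418 -0.3152 0.1108
0.59 420 -0.342 -0.3149 0.1107
0.6 79 -0.3374 -0.3194 0.1104
```

View pics/w3.png

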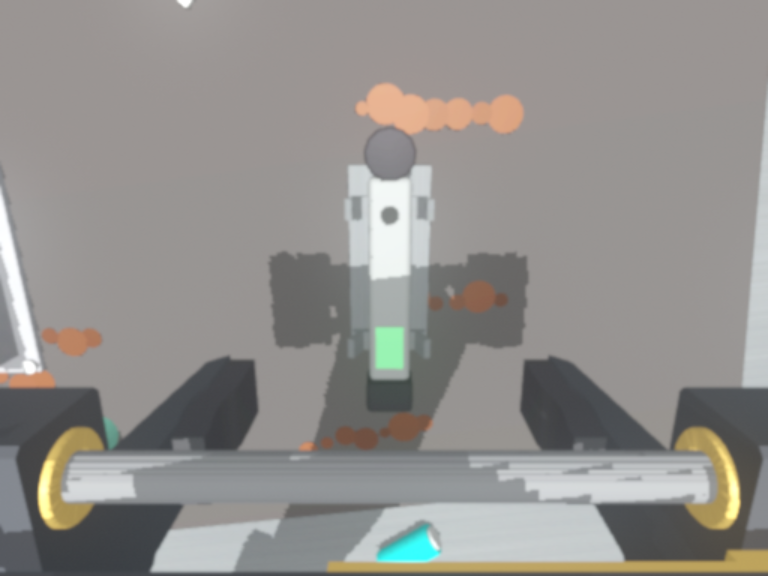

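The thermometer is home, within 1 mm of where it started and level. Moving over to the cover.

Request:
carry_out(motion=[-0.5,-3,0,0,0,0,-0.7,-4.6,0,0,0,0,-0.7,-4.6,0,0,0,0,-0.7,-4.6,0,0,0,0,-0.7,-4.6,0,0,0,0,-0.7,-4.6,0,0,0,0,-0.7,-4.6,0,0,0,0,-0.7,-4.6,0,0,0,0])

```text
clock: 15.68
tool_pos: [0.5025, 0.0377, 0.2995]
eef_rot: [0.998, -0.06, -0.001, 0.0]
contact_force: [0.2, 0.5, 0.3]
opening: 0.962
```

Request:
carry_out(motion=[-0.7,-4.6,0,0,0,0,-0.8,-4.6,0,0,0,0,-0.8,-4.6,0,0,0,0,-0.8,-4.6,0,0,0,0,-0.8,-4.6,0,0,0,0,-0.6,-3.8,0,0,0,0,0,0,0,0,0,0,0,0,0,0,0,0])

```text
clock: 16.68
tool_pos: [0.4902, 0.3064, 0.2996]
eef_rot: [0.998, -0.06, -0.001, 0.001]
contact_force: [-0.6, 0.1, -0.3]
opening: 0.961
```

```bash
python3 - <<'E'
from h import *
st=monitor.get_state(); p=snapshot("wrist"); P=cloud(p,st); save(p,"w4.png")
print(st["tool_pos"],st["eef_rot"],st["opening"])
fit(P,sel(P,.06,.08,.38,.60,.22,.40),"bar")
fit(P,sel(P,.033,.04,.38,.60,.22,.40),"plate")
w=(p["frame"].min(-1)>150)&sel(P,.025,.05,.38,.60,.2,.42); fit(P,w,"white")
E
```

```text
[0.49022492 0.30635691 0.2996272 ] [ 9.98199393e-01 -5.99628852e-02 -7.73705791e-04  1.35120075e-03] 0.9612777328187688
bar 1103 c [0.4939 0.3075] size [0.014  0.0737] yaw -4.08 med [0.4958 0.3074 0.0696]
plate 12129 c [0.4934 0.3074] size [0.1043 0.1505] yaw -3.96 med [0.5005 0.3046 0.0348]
white 12606 c [0.4925 0.3079] size [0.1082 0.1542] yaw -3.65 med [0.503  0.3057 0.0347]
```

View pics/w4.png

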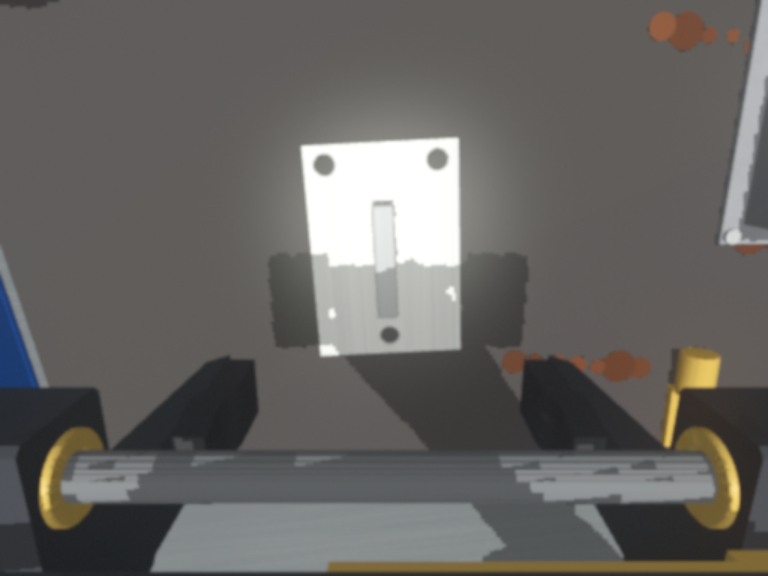

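The wrist view shows the cover with two holes on the far side at (324,164) and (437,159), one near at (389,335), and the bar at (385,260). Its centre is (0.4936, 0.3074), yaw -4.0°. Plate top and bar top heights match. Descending to grip the bar.

Request:
carry_out(motion=[0.33,-0.14,2,0,0,-0.05,0,0,4,0,0,0,0,0,4.5,0,0,0,0,0,4,0,0,0,0,0,2.6,0,0,0,0,0,1.4,0,0,0,0,0,0.6,0,0,0,0,0,0,0,0,0])

```text
clock: 17.73
tool_pos: [0.4944, 0.3085, 0.1101]
eef_rot: [0.999, -0.035, 0.0, -0.0]
contact_force: [0.1, -0.1, -0.8]
opening: 0.966
```

Request:
carry_out(motion=[0,0,0,0,0,0,0,0,0,0,0,0,0,0,0,0,0,0,0,0,0,0,0,0,0,0,0,0,0,0,0,0,0,0,0,0,0,0,0,0,0,0,0,0,0,0,0,0], hand=0, grip_force=40)

```text
clock: 18.73
tool_pos: [0.4939, 0.3085, 0.1097]
eef_rot: [0.999, -0.035, -0.0, 0.0]
contact_force: [0.6, -0.0, -0.2]
opening: 0.148
```

Request:
carry_out(motion=[0,0,0,0,0,0,0,0,0,0,0,0,0,0,0,0,0,0,0,0,0,0,0,0])

```text
clock: 19.23
tool_pos: [0.4939, 0.3086, 0.1097]
eef_rot: [0.999, -0.035, -0.0, 0.0]
contact_force: [-0.4, -0.3, 0.8]
opening: 0.153
```

Request:
carry_out(motion=[0,0,-1,0,0,0,0,0,-2.5,0,0,0,0,0,-3,0,0,0,0,0,-3,0,0,0,0,0,-2.5,0,0,0,0,0,0,0,0,0,0,0,0,0,0,0])

```text
clock: 20.1
tool_pos: [0.4933, 0.3085, 0.2289]
eef_rot: [0.999, -0.034, -0.001, 0.0]
contact_force: [0.1, 0.8, -2.7]
opening: 0.153
```

Request:
carry_out(motion=[0.8,2.8,0,0,0,0,1,4,0,0,0,0,1,4,0,0,0,0,1,4,0,0,0,0,1,4,0,0,0,0,1,4,0,0,0,0,1,4,0,0,0,0,0.9,3.1,0,0,0,0.035])

```text
clock: 21.1
tool_pos: [0.5494, 0.0029, 0.2283]
eef_rot: [0.999, -0.053, -0.001, 0.0]
contact_force: [-0.0, 0.6, -2.7]
opening: 0.149
```

Request:
carry_out(motion=[0,0,0,0,0,0,0,0,0,0,0,0,0,0,0,0,0,0,0,0,0,0,0,0])

```text
clock: 21.6
tool_pos: [0.5499, 0.0063, 0.2296]
eef_rot: [0.999, -0.051, -0.0, -0.0]
contact_force: [-0.3, -0.2, -3.7]
opening: 0.151
```

```bash
cat > m.py <<'E'
from h import *
import sys
st=monitor.get_state(); p=snapshot("wrist"); P=cloud(p,st); save(p,sys.argv[1])
t=st["tool_pos"]; print(t,st["eef_rot"],st["opening"],st["contact_force"].round(1))
zc=t[2]-.1097+.035
m=sel(P,zc-.006,zc+.008,.4,.7,-.15,.15)
fit(P,m,"cover top")
q=P[m]; q=q[abs(q[:,2]-np.median(q[:,2]))<.004]; A=np.c_[q[:,:2],np.ones(len(q))]; print("slopes x,y,z0",np.linalg.lstsq(A,q[:,2],rcond=None)[0].round(4),"z med",np.median(q[:,2]).round(4))
fit(P,sel(P,.09,.108,.4,.7,-.15,.15),"flange vis")
T=snapshot("top"); Q=cloud(T); fit(Q,sel(Q,zc-.006,zc+.008,.4,.7,-.15,.15),"cover by top")
E
python3 m.py w5.png
```

```text
[0.54989309 0.00626234 0.22955891] [ 9.98694348e-01 -5.10834400e-02 -2.07722497e-04 -1.94871023e-04] 0.15077635500070527 [-0.3 -0.2 -3.7]
cover top 32020 c [0.5491 0.0064] size [0.1047 0.1507] yaw -5.84 med [0.589  0.0021 0.1547]
slopes x,y,z0 [-0.0014  0.0009  0.1555] z med 0.1547
flange vis 802 c [ 0.6077 -0.0019] size [0.1045 0.0177] yaw 84.08 med [ 0.6066 -0.0449  0.0997]
cover by top 0 c [0. 0.] size [0. 0.] yaw 0.0 med [nan nan nan]
  return _methods._mean(a, axis=axis, dtype=dtype,
  ret = um.true_divide(
```

View pics/w5.png

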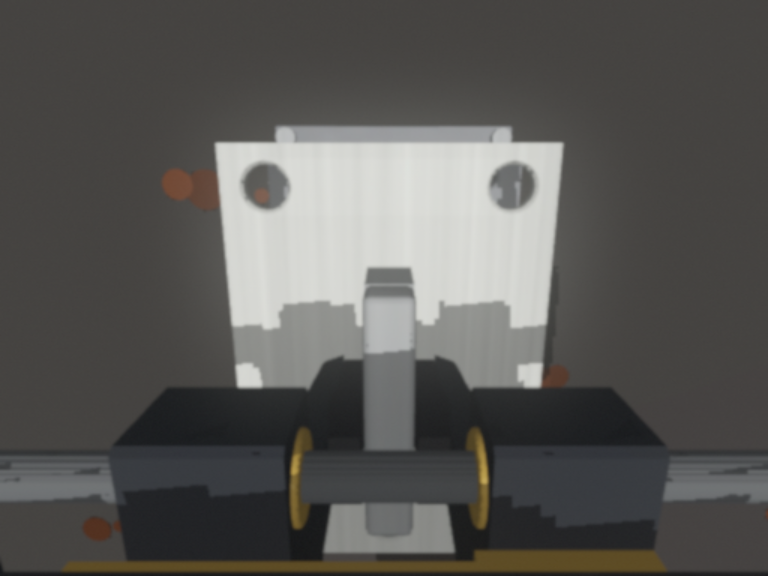

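The cover hangs level (slopes around 0.001), 2 mm off in y and with the yaw matched. I'll correct that and come down to 20 mm above the flange.

Request:
carry_out(motion=[0.09,0.21,0.6,0,0,0.002,0,0,1,0,0,0,0,0,0.8,0,0,0,0,0,0.5,0,0,0,0,0,0,0,0,0,0,0,0,0,0,0,0,0,0,0,0,0,0,0,0,0,0,0])

```text
clock: 22.7
tool_pos: [0.5509, 0.0029, 0.2009]
eef_rot: [0.999, -0.053, 0.0, -0.0]
contact_force: [0.3, -0.7, -3.4]
opening: 0.154
```

```bash
python3 m.py w6.png 2>/dev/null
```

```text
[0.55091679 0.00294045 0.2009432 ] [ 9.98591274e-01 -5.30602715e-02  2.73193704e-04 -1.47337275e-05] 0.15386396942103564 [ 0.3 -0.7 -3.4]
cover top 32018 c [0.5502 0.0029] size [0.1048 0.1506] yaw -6.07 med [ 0.5901 -0.0013  0.1261]
slopes x,y,z0 [-1.000e-04  4.000e-04  1.262e-01] z med 0.1261
flange vis 1089 c [ 0.6108 -0.0034] size [0.1017 0.0153] yaw 83.95 med [ 0.6105 -0.0425  0.0997]
cover by top 0 c [0. 0.] size [0. 0.] yaw 0.0 med [nan nan nan]
```

Request:
carry_out(motion=[-0.05,-0.12,0.1,0,0,0,0,0,0,0,0,0,0,0,0,0,0,0,0,0,0,0,0,0,0,0,0,0,0,0,0,0,0,0,0,0,0,0,0,0,0,0,0,0,0,0,0,0])

```text
clock: 23.8
tool_pos: [0.5504, 0.0042, 0.1997]
eef_rot: [0.999, -0.053, 0.0, 0.0]
contact_force: [-0.2, -1.1, -3.0]
opening: 0.156
```

```bash
python3 m.py w7.png 2>/dev/null; python3 - <<'E'
from h import *
p=snapshot("scene"); P=cloud(p); save(p,"s2.png")
k=sel(P,.10,.125,.38,.66,-.40,-.24); fit(P,k,"therm scene")
E
```

```text
[0.55041084 0.00417306 0.19973255] [ 9.98591385e-01 -5.30588585e-02  3.96873137e-05  3.41068460e-05] 0.15563371345516527 [-0.2 -1.1 -3. ]
cover top 31999 c [0.5498 0.0041] size [0.1048 0.1504] yaw -6.06 med [ 5.895e-01 -2.000e-04  1.249e-01]
slopes x,y,z0 [-0.0007  0.0005  0.1253] z med 0.1249
flange vis 1080 c [ 0.6103 -0.0024] size [0.1014 0.0152] yaw 83.91 med [ 0.6103 -0.0395  0.0997]
cover by top 0 c [0. 0.] size [0. 0.] yaw 0.0 med [nan nan nan]
therm scene 208 c [ 0.5253 -0.3135] size [0.0481 0.1502] yaw -9.15 med [ 0.5261 -0.3152  0.1065]
```

View pics/s2.png

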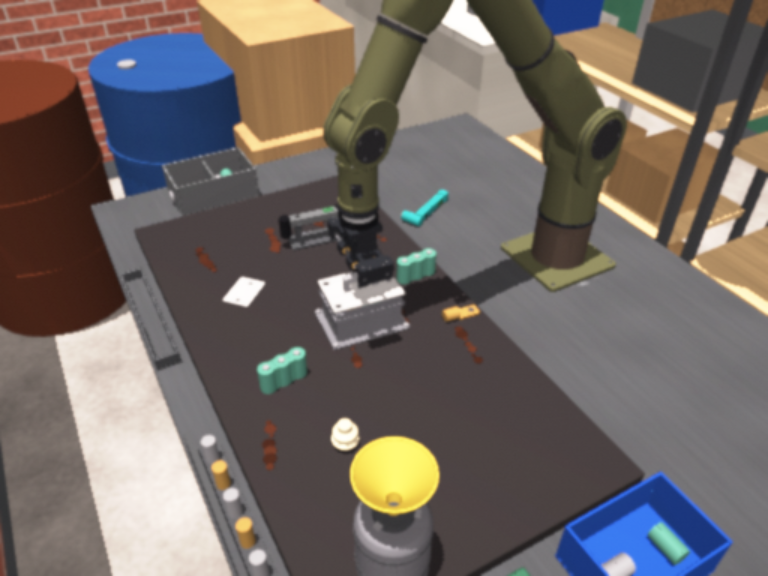

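The scene view shows the cover held level over the case at (362,293), the bystanders in place and the thermometer in its rest at (312,222). Handing in.

```bash
python3 -c "
from plant import workorder; print(workorder.finish_job())"
```

```text
the job is handed in; nothing more can be done
None
```

The job is handed in at about 24 s of the 69 s allowed. No verdict came back, so this rests on my own measurements.

- **Thermometer over the stud:** I held it level for just over 2 s. By my estimate the nose was about 2–3 mm from the stud axis and 50 mm above it. The stud was hidden behind the head, so I worked out its position from the measured flange.
- **Thermometer back in its rest:** I laid it down and let go. Afterwards it measured level and within about 1 mm of where it started. The last scene picture still shows it there.
- **Cover over the case:** I am still gripping it by the handle.
  - **Alignment:** The last wrist measurement put its centre within 1 mm of the flange centre, with yaw within about 0.1°. The camera calibration is only good to about 2 mm.
  - **Height and level:** It is tilted less than 0.001 rad, with its underside about 20 mm above the flange.

Two checks fell short:
- **Cover check with the top camera:** It gave no reading of the cover, so the alignment rests on the wrist camera alone. I did not sight through the holes at the final height; the match comes from the cover and flange outlines.
- **Scene camera on the thermometer:** Its fit was coarse (few points, partly hidden by the arm). It gave a centre about 10 mm off and about 2° more yaw than the wrist camera. I trusted the wrist camera.

The packs, lug, insulator and small plate look undisturbed in the last picture; I did not measure them again.

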